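Ready the counting scale for the next batch of rings

TASK

Get the counting scale ready for the next batch: with closed fingers press the raised end of the power rocker until it is fully over, then push the square key fully down so that it stays down, then hold the long bar key fully down for about a second and let it spring back. Keep to that order, do not press the round key, and leave the tray on the pan and the things around the scale where they stand, without picking anything up.

Things in the scene. Friction and masses are not known exactly. Their poses are not given: they have to be found in the camera images.
- scale: Fixed counting scale. Origin on the table under its key console; x points to the weighing pan, y along the key row. Console: grey, x -50 to +75 mm, 320 mm wide, top 45 mm high. On it four black key units (68 x 64 x 6 mm), parallel to the scale, at x 0, y -108, -36, 36, 108 mm, in an order that varies. Display ridge at x 44 to 76 mm, 72 mm high. Pan 215 x 280 mm, 58 mm high, centre x 195 mm.
- rocker (a joint): Power rocker, white seesaw 60 mm long (scale x), 30 mm wide: two flat halves in a shallow V, its bottom over the pivot 65 mm above the table. 0 = off: the half towards the scale's -x slopes up 0.35 rad (end 10 mm above the pivot), the other is level. 0.35 rad = fully over: the -x half is level. Takes about 3 N at the end; stays where left. Starts at 0 to 0.05.
- rocker_press (a point): Point to press on the rocker: on the top of its -x half (raised when off), 22 mm from the pivot, on the middle line. 72.5 mm above the table when off, 65 mm when fully over, and then 1.3 mm further towards -x.
- square_key (a joint): Square white key, 30 x 30 mm: 0 = up, 0.007 m = fully down. Friction of about 3 N, no spring: it stays down where it is left.
- square_key_top (a point): Centre of the square key's flat top; 67 mm above the table when up, 60 mm when fully down.
- bar_key (a joint): Long white bar key, 18 mm (scale x) by 52 mm (scale y): 0 = up, 0.007 m = fully down. Spring: starts at 1.5 N, 5 N when fully down; springs back up.
- bar_key_top (a point): Centre of the bar key's flat top; 67 mm above the table when up, 60 mm when fully down.
- round_key (a joint): Round white key, 28 mm across, sprung like the bar key, same height and travel. Not to be pressed.
- round_key_top (a point): Centre of the round key's flat top, 67 mm above the table.
- tray: Loose empty grey tray, 170 x 230 x 35 mm, standing on the scale's pan, its rim about 93 mm above the table. Origin: centre of its underside. Leave alone.
- ring_part: Loose steel ring casting, 58 mm across, 34 mm hole, 14 mm high, flat on the table on the robot's side of the console. Origin: centre of its underside. Leave alone.
- tape_roll: Loose tape core of brown board, 96 mm across, 48 mm high, lying on the table beside the console (+y side). Origin: centre of its underside. Leave alone.
- plug_gauge: Loose steel plug gauge standing on the table beside the console (-y side): foot 48 mm across and 30 mm high, stem 24 mm across, 85 mm high in all. Origin: centre of its underside. Leave alone.

How it is judged:
On the way, in this order (a step that is already met when the one before it is completed fails the run):
1. the rocker is fully over (at least 0.30 of 0.35 rad) (value of joint rocker above 0.3 rad), for 0.1 s.
2. the square key is fully down (at least 5.5 of 7 mm) (value of joint square_key above 0.0055 m), for 0.1 s.
3. the bar key is held fully down (at least 5.5 of 7 mm) for 0.6 s (value of joint bar_key above 0.0055 m), for 0.6 s.
At the end, for the whole second after the job is handed in: The rocker is fully over (at least 0.30 of 0.35 rad), the square key stays fully down (at least 5.5 of 7 mm), the bar and round keys are up (within 1.5 mm), and the tray, ring casting, tape roll and plug gauge are at rest within 15 mm of where they stood (value of joint rocker above 0.3 rad and value of joint square_key above 0.0055 m and value of joint each of bar_key, round_key below 0.0015 m and distance of each of tray, ring_part, tape_roll, plug_gauge from where it was at the start of the episode below 0.015 m and linear speed of each of tray, ring_part, tape_roll, plug_gauge below 0.02 m/s); the robot touches nothing.
It fails at once if the square key is pressed (over 3 mm) before the rocker is over (value of joint square_key above 0.003 m and value of joint rocker below 0.28 rad).
It fails at once if the bar key is pressed (over 3 mm) before the square key is down (value of joint bar_key above 0.003 m and value of joint square_key below 0.005 m).
It fails at once if the round key is pressed (over 3 mm) (value of joint round_key above 0.003 m).
It fails at once if the tray, ring casting, tape roll or plug gauge is shifted or lifted by more than 15 mm (distance of any of tray, ring_part, tape_roll, plug_gauge from where it was at the start of the episode above 0.015 m).
It also fails if it takes over 42 s, if anything falls off the work surface, if the arm or the gripper's body presses on something with over 40 N, if the wrist force passes 120 N, or if a joint passes its speed limit or range.

ROBOT

A 6-joint arm with a two-finger parallel gripper is mounted at the origin on the work surface. World frame = base frame: x ahead of the robot, y to its left, z up, the work surface at z = 0. Lengths are in m, angles in rad, forces in N, time in s.
With the tool pointing down it reaches from about 0.2 to 0.875 m from the base axis. Payload 3.4 kg.
Tool frame: the origin (TCP) lies between the finger pads; the fingertips stand 25 mm ahead of it and the grasp point (between the pads) lies 6 mm ahead of it (r.nose_length is the z of the fingertips in the tool frame, in m); z points along the fingers, y is the line along which they close (so a half turn about z gives the same grasp; the last joint's range is limited). The gripper opens to 94 mm and grips with 3 to 60 N. Pads are 16 mm wide; open, the fingers measure 119 mm over their backs; the gripper's body (75 mm by 177 mm) begins 78 mm behind the grasp point.
Start: joints at [-1.45, 0.276, 1.505, -0, 1.361, -0.121], TCP at [0.138, -0.558, 0.23] pointing down, gripper open.
Joint ranges: [-2.89, 2.89], [-0.75, 2.08], [0.22, 2.7], [-1.18, 4.32], [0.11, 2.71], [-2.7, 2.7]. Speed limits (rad/s): [2.57, 2.57, 3.14, 3.14, 3.14, 3.14].

INTERFACE

Orientations are given as a unit quaternion [w, x, y, z].
In Python, from plant import r, gripper_to, inverse_kinematics, vision, models, telemetry gives the robot as it stands. Calls block until the motion is done:
- r.move_to(position, orientation): joint-space move of the TCP to a pose.
- r.move_l(position, rot=None, vel=0.15, guard=None): straight line of the TCP; rot=None keeps the orientation; vel is the mean speed in m/s. With guard (N) it stops when the force on the tool has changed by that much, and returns True; else False.
- r.movej(angles): joint-space move.
- gripper_to(opening, f_grip=None): finger opening in m; f_grip is the grip in N (None keeps the last); returns when the fingers have stopped.
- r.hold(seconds).
- inverse_kinematics(position, orientation): joint angles nearest the present ones, or None.
- vision.snapshot(name): name is "scene" or "top" or "wrist"; returns the picture (420x560x3 uint8, red, green, blue); there is no depth.
- vision.get_calibration(name): a dict with "fx", "fy", "cx", "cy" (pixels), "D" ([k1, k2, p1, p2, k3] as OpenCV has them; the pictures are not rectified), "position" and "orientation" of the camera in the world. Camera axes: x right, y down, z forward; pixel columns grow to the right and rows downward; lengths in m; the calibration is good to about 2 mm. A picture is of the moment at which its call begins: read the wrist's pose just before it. get_calibration takes no time and is no camera call; for the wrist camera it gives the pose at the moment of the call.
A pose or a line that the arm cannot do raises r.PlanningError and nothing moves.
- r.sign_off(): hands the job in; it is judged then, once.
Trained networks look in the newest picture that a camera, given by its name, has taken for a name from the list of things; names that differ only in an ending like _2 or _b are one class to them, and where a whole thing is asked for, a point or a joint stands for the part that bears it (a point fixed in the world has none). Each returns a list of dicts, best first, with "score" (0 to 1); they miss things now and then, are a little off and sometimes report something else, mostly with a low value. They report only what shows in the picture. A call takes as long as a camera call.
- models.boxes_of(thing, camera): "at" ([x, y, z] in m, in world coordinates, good to about 4 mm: the middle of the surface that is visible of it).
- models.regions_of(thing, camera): "pixels" (420x560 bool, what is visible of it).
- models.mark_of(thing, camera): "at" ([x, y, z] in m, in world coordinates, good to about 4 mm: a listed point, or the origin of a listed thing).
Readings, each from a call of its own:
- telemetry.current_t(): time.
- telemetry.current_joints(): joint angles.
- telemetry.current_dq(): joint speeds.
- telemetry.current_joint_efforts(): joint torques, N m.
- telemetry.current_ee_pos(): TCP position.
- telemetry.current_tool_rot(): TCP orientation.
- telemetry.current_wrist_force(): force on the tool from outside, world axes, zero at the start.
- telemetry.current_torque(): the same for the moment, N m.
- telemetry.current_opening(): finger opening in m.
- telemetry.current_finger_force(): force on a finger pad.
Only numpy, scipy, OpenCV 4.12 (cv2) and the standard library are available. Lean on these libraries where they do the work, as an engineer would, in place of code of your own. Each camera call takes 0.05 s, during which the arm holds its last target. There are 200 camera calls.

## Working session

There is one attempt and no reset: what is moved stays moved. The work goes in short steps, each a Python script; the robot and the scene stay as the last script left them, time stands still between calls to the robot, and variables do not carry over. Pictures are saved under pics/ and viewed, at most 10 in all, crops included, and the job is handed in when it is done.

```bash
mkdir -p pics
python3 - <<'E'
from plant import r,vision,models,telemetry
import cv2,numpy as np
ims=[]
for c in("top","scene"):
    im=vision.snapshot(c); cv2.imwrite(f"pics/{c}0.png",im[:,:,::-1])
    k=vision.get_calibration(c);print(c,k["position"],k["fx"])
    for t in["rocker_press","square_key_top","bar_key_top","round_key_top","scale","tray","plug_gauge","tape_roll","ring_part"]:
        print(t,[(np.round(d["at"],4).tolist(),round(d["score"],2)) for d in models.mark_of(t,c)[:2]])
print(telemetry.current_t(),r.nose_length,telemetry.current_tool_rot())
E
```

```text
top [0.40688672 0.06458536 1.1207786 ] 452.92497850125255
rocker_press [([0.5404, 0.0302, 0.0737], 0.88)]
square_key_top [([0.5116, 0.2454, 0.0668], 0.47)]
bar_key_top [([0.5307, 0.1719, 0.0683], 0.47)]
round_key_top [([0.5495, 0.1018, 0.0675], 0.44)]
scale [([0.5423, 0.1417, -0.0026], 0.9), ([0.5294, 0.1674, 0.0688], 0.72)]
tray [([0.7272, 0.2054, 0.0598], 0.56)]
plug_gauge [([0.5729, -0.0762, 0.0003], 0.62)]
tape_roll [([0.5145, 0.3891, -0.0045], 0.66)]
ring_part [([0.4589, 0.0616, 0.0034], 0.51)]
scene [1.15057506 0.22424698 0.80307148] 415.24606065891277
rocker_press [([0.5439, 0.0317, 0.075], 0.63)]
square_key_top [([0.5116, 0.2455, 0.0682], 0.49)]
bar_key_top [([0.5281, 0.178, 0.0649], 0.77)]
round_key_top [([0.5501, 0.1038, 0.0702], 0.7)]
scale [([0.537, 0.1391, 0.0012], 0.7)]
tray [([0.7283, 0.2074, 0.0556], 0.69)]
plug_gauge [([0.577, -0.0738, -0.0007], 0.68)]
tape_roll [([0.5116, 0.3889, 0.0001], 0.83)]
ring_part [([0.4526, 0.0657, -0.0016], 0.76)]
1.0 0.025 [7.27459560e-05 9.92700930e-01 1.20602065e-01 9.99353653e-06]
```

View pics/top0.png

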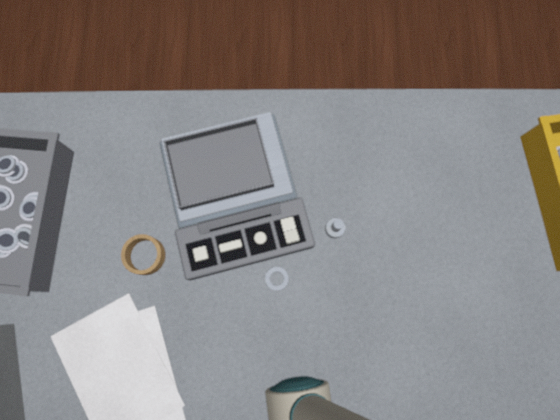

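The picture agrees with the networks: square key at (200,253), bar at (230,245), round at (260,238), rocker at (290,230), with the raised half toward the robot. The ring is at (277,278), the plug gauge at (336,228) and the tape at (142,255). Next I fit the scale pose to all the points, move over the row and check with the wrist camera.

```bash
cat > h.py <<'E'
from plant import r,gripper_to,inverse_kinematics,vision,models,telemetry
import numpy as np,json,cv2
L={"rocker_press":(-.022,-.108),"round_key_top":(0,-.036),"bar_key_top":(0,.036),"square_key_top":(0,.108)}
def fit(P):  # P: list of (local xy, world xy) -> yaw, t, residuals
    a=np.array([p[0] for p in P]);b=np.array([p[1] for p in P])
    A=(a-a.mean(0))@[1,1j];B=(b-b.mean(0))@[1,1j]
    th=np.angle(np.vdot(A,B)); R=np.array([[np.cos(th),-np.sin(th)],[np.sin(th),np.cos(th)]])
    t=b.mean(0)-R@a.mean(0); return th,t,R,b-(a@R.T+t)
def quat(th): # tool down, tool x along scale x
    return np.array([0,np.cos(th/2),np.sin(th/2),0])
E
python3 - <<'E'
from h import *
P=[]
for n,w in [("rocker_press",[(.5404,.0302),(.5439,.0317)]),("square_key_top",[(.5116,.2454),(.5116,.2455)]),("bar_key_top",[(.5307,.1719),(.5281,.178)]),("round_key_top",[(.5495,.1018),(.5501,.1038)])]:
    P+=[(L[n],x) for x in w]
th,t,R,e=fit(P);print(th,t,np.round(e*1000,1).tolist())
gripper_to(0.0)
q=quat(th)
if telemetry.current_tool_rot()@q<0:q=-q
c=R@np.array([-.03,0])+t
for p in[[*c,.27]]:
    print(inverse_kinematics(p,q))
    r.move_to(p,q)
im=vision.snapshot("wrist");cv2.imwrite("pics/w1.png",im[:,:,::-1])
Q=[]
for n in L:
    m=models.mark_of(n,"wrist")
    print(n,[(np.round(d["at"],4).tolist(),round(d["score"],2)) for d in m[:2]])
    if m and m[0]["score"]>.3: Q.append((L[n],m[0]["at"][:2]))
if len(Q)>1: print(fit(Q))
P2=P+Q+Q
th,t,R,e=fit(P2);print(th,t,np.round(e[-len(Q):]*1000,1).tolist())
json.dump([th,*t],open("s.json","w"));print(telemetry.current_t(),telemetry.current_opening())
E
```

```text
0.24530603029853032 [0.53857285 0.13987319] [[-3.1, 0.4], [0.4, 1.9], [-0.7, 0.8], [-0.7, 0.9], [0.9, -2.9], [-1.7, 3.2], [2.2, -3.2], [2.8, -1.2]]
[ 1.22384641e-01  1.81945399e-01  1.53424062e+00 -4.44089210e-16
  1.42540663e+00  1.44787494e+00]
rocker_press []
round_key_top [([0.5468, 0.1059, 0.0643], 0.95)]
bar_key_top [([0.5325, 0.1748, 0.0653], 0.62)]
square_key_top [([0.5126, 0.2421, 0.0632], 0.84)]
(np.float64(0.2460149321859821), array([0.5394008, 0.1393506]), array([[ 0.96989065, -0.24354082],
       [ 0.24354082,  0.96989065]]), array([[-0.00136827,  0.00146546],
       [ 0.00186667,  0.00053333],
       [-0.00049839, -0.00199879]]))
0.24428110653263682 [0.53890252 0.13963961] [[-0.8, 1.2], [2.3, 0.2], [-0.2, -2.3]]
5.4333 0.0005064548833666169
```

View pics/w1.png

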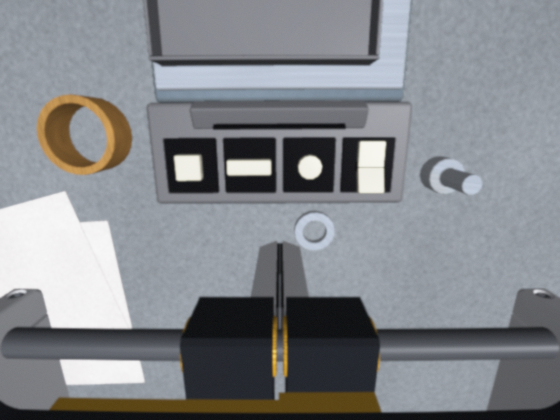

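The wrist picture shows the square key at (188,168), bar at (249,167), round at (310,167) and rocker at (371,167). The tool is lined up with the scale and the fingers are closed. The fit agrees to about 2 mm, so I press the rocker.

```bash
cat >> h.py <<'E'
def go(lx,ly,z,**k):
    th,tx,ty=json.load(open("s.json"));c,s=np.cos(th),np.sin(th)
    return r.move_l([tx+c*lx-s*ly,ty+s*lx+c*ly,z+r.nose_length],**k)
def st(m): print(m,round(telemetry.current_t(),2),"tip z",round(float(telemetry.current_ee_pos()[2]-r.nose_length),4),np.round(telemetry.current_wrist_force(),1))
E
python3 - <<'E'
from h import *
go(-.023,-.108,.10,vel=.2); st("above")
print(go(-.0235,-.108,.0625,vel=.03,guard=15)); st("down")
r.hold(.2); st("hold")
go(-.0235,-.108,.12,vel=.15)
go(-.06,-.06,.20,vel=.2)
im=vision.snapshot("wrist");cv2.imwrite("pics/w2.png",im[60:300,200:480,::-1]);st("up")
E
```

```text
above 6.49 tip z 0.1008 [-0.2  0.5  0.1]
True
down 7.58 tip z 0.0652 [-1.1 -0.5  6.1]
hold 7.78 tip z 0.0652 [-0.2 -0.7  4.8]
up 8.99 tip z 0.1986 [ 1.2 -0.6  0.4]
```

View pics/w2.png

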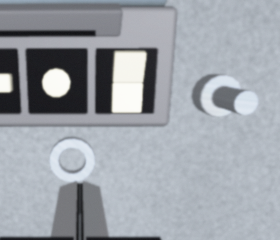

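The tip stopped hard at 65.2 mm, which is the fully-over height. In the crop the near half at (128,97) is now level and the far half at (130,66) is tilted up. Now the square key.

Run:
```python
from h import *
go(0,.108,.12,vel=.25)
go(0,.108,.075,vel=.15)
print(go(0,.108,.056,vel=.03,guard=15)); st("down")
r.hold(.25); st("hold")
go(0,.108,.11,vel=.15); st("up")
```

```text
True
down 10.93 tip z 0.0602 [-1.3  0.1  7. ]
hold 11.18 tip z 0.0601 [-2.  -0.6  6.3]
up 11.66 tip z 0.1095 [-0.5 -0.  -0.7]
```

Run:
```python
from h import *
go(0,.036,.11,vel=.15)
go(0,.036,.075,vel=.15)
print(go(0,.036,.056,vel=.03,guard=20)); st("down")
r.hold(.5); st("mid"); r.hold(.6); st("hold")
go(0,.036,.11,vel=.15)
go(-.06,.036,.20,vel=.2); r.hold(.3); st("up")
im=vision.snapshot("wrist");cv2.imwrite("pics/w3.png",im[:,:,::-1])
for n in L: print(n,[(np.round(d["at"],4).tolist(),round(d["score"],2)) for d in models.mark_of(n,"wrist")[:1]])
```

```text
True
down 13.23 tip z 0.0602 [-1.4  0.4  7.3]
mid 13.73 tip z 0.0602 [-1.1  0.1  7. ]
hold 14.33 tip z 0.0602 [-1.6  0.6  6.6]
up 15.81 tip z 0.1989 [ 0.3  0.1 -0.2]
rocker_press [([0.5437, 0.0313, 0.0675], 0.61)]
round_key_top [([0.5456, 0.0309, 0.0649], 0.7)]
bar_key_top [([0.5337, 0.177, 0.0655], 0.94)]
square_key_top [([0.5124, 0.242, 0.0543], 0.85)]
```

View pics/w3.png

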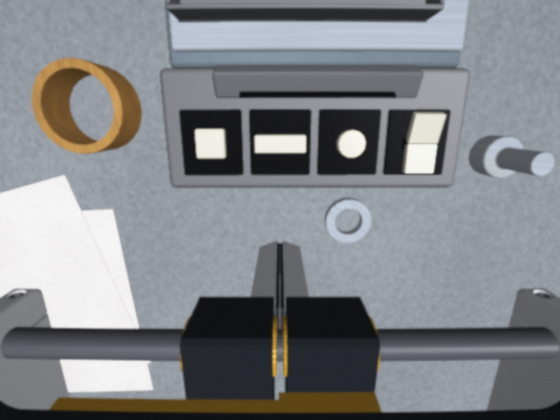

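The picture shows the rocker tilted over at (423,143), the square key lower at (210,143) and the bar back up at (280,143). The ring, tape and plug gauge have not moved, and nothing touches the robot.

```bash
python3 -c "
from plant import r
print(r.sign_off())"
```

```text
the job is handed in; nothing more can be done
None
```

I pressed the rocker fully over, pushed the square key down so it stayed, held the bar key down for about 1.1 s and let it spring back, then handed the job in at about 16 s of the 42 s allowed; the hand-in gave no verdict.

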